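# Secure the pipe and blank off its open branch

### The job

Finish the pipe section on its board: first swing the open pipe clamp down over the pipe and press its thumb tab until it snaps fully shut. Then take the larger of the two ribbed caps, push it straight down onto the upright spigot of the tee until it clicks over the rubber ring, and keep pressing after the click so that it sits square and fully home on the hexagon collar. Finish while still holding the cap with the fingers and pressing it down firmly (5 N or more); leave the small cap, the loose valve and the loose elbow where they lie.

Things in the scene. Friction and masses are not known exactly. Their poses are not given: they have to be found in the camera images.
- station: Plywood board 140 x 270 mm, fixed, at a varying place and yaw, carrying a channel, two pipe clamps and a steel pipe 34 mm thick. Origin on the bench under the pipe's axis; own x across the pipe, own y along it. The pipe is level, its axis 80 mm up at own x = 0. Tee with spigot at own y = -85 mm, the OPEN clamp at +20 mm, a like clamp already shut at +110 mm.
- clamp (a joint): Hinge angle of the open clamp's upper half (rad): 0 = shut, grows as the thumb tab lifts; starts 0.5 to 1.0. The stiff hinge stays where left. A sprung hook bites from about 0.15 rad on: the rest needs a push of about 8 to 10 N on the thumb tab, snaps, and holds itself at 0 against a solid stop.
- clamp_hinge (a point): Point on the open clamp's hinge axis, mid-width, fixed to the board, 80 mm above the bench, 24 mm from the pipe's axis at own +x. Its axes are the board's: the hinge axis is own y; the thumb tab lies towards own -x.
- thumb_tab (a point): Middle of the upper face of the open clamp's thumb tab, a flat metal tab 24 mm wide (along the pipe). Moves with the clamp, 60 mm from the hinge axis; when shut, 36 mm from the pipe's axis at own -x and 84.5 mm above the bench, face level. The tab goes 9 mm farther out, and 14 mm in to the clamp's ring (outer radius 22 mm round the pipe's axis).
- cap_centre (a point): Centre, half-way up, of the larger ribbed grey plastic cap: a round cup, 41 mm outside diameter, 38 mm high, about 35 g, mouth down on the bench (this point is 19 mm above the mouth). z up; yaw does not matter. 32 mm deep inside, 28 mm bore at the snap lip. Starts at either of two places, the small cap at the other; only size tells them apart.
- collar: Hexagon collar on the tee's branch. Origin: centre of its upper face, 130 mm above the bench; z up. The cap's mouth rests on it when home. From it rises the spigot, 25 mm thick, 28 mm high, tip coned to 18 mm, with a rubber ring 31 mm wide 6 mm up. The cap meets resistance with its mouth 8 mm above the collar, rising to about 10-13 N, clicks at about 4 mm, then goes on to the collar.
- small_cap_centre (a point): Centre, half-way up (13 mm), of the small ribbed grey cap: 27 mm diameter, 26 mm high, too small for the spigot; stays where it is.
- valve: Loose steel ball valve with a blue lever lying on the bench, body 66 mm long, lever reaching 115 mm from its middle along own +y, 60 mm high; origin on the bench under the body's middle. Stays where it is.
- elbow: Loose steel pipe elbow lying on the bench, legs 40 mm along own x and y, 42 mm high; origin on the bench under its corner. Stays where it is.

How it is judged:
By the outcome, as a careful person would: the job done as asked, in the order asked, and still so for the second after the job is handed in, while the arm keeps its last pose, push and grip.
It also fails if it takes over 61 s, if anything falls off the work surface, if the arm or the gripper's body presses on something with over 40 N, if the wrist force passes 120 N, or if a joint passes its speed limit or range.

### The arm

A 6-joint arm with a two-finger parallel gripper is mounted at the origin on the work surface. World frame = base frame: x ahead of the robot, y to its left, z up, the work surface at z = 0. Lengths are in m, angles in rad, forces in N, time in s.
With the tool pointing down it reaches from about 0.35 to 0.775 m from the base axis. Payload 7.3 kg.
Tool frame: the origin (TCP) lies at the very end of the fingers, on their centre line; the grasp point (between the pads) lies 19 mm behind it (robot.hold_point_z is the distance from the TCP to the grasp point, in m); y points along the fingers, z is the direction in which the jaws open and shut, and the axes are right-handed (so a half turn about y gives the same grasp; the last joint's range is limited). The gripper opens to 92 mm and grips with 3 to 60 N. Pads are 19 mm wide; open, the fingers measure 130 mm over their backs; the gripper's body (75 mm by 190 mm) begins 47 mm behind the grasp point.
Start: joints at [1.131, 0.342, 1.524, -0, 1.275, -0.146], TCP at [0.152, 0.503, 0.227] pointing down, gripper open.
Joint ranges: [-2.53, 2.53], [-0.77, 2.02], [0.04, 2.7], [-1, 4.14], [0.28, 2.66], [-3.11, 3.11]. Speed limits (rad/s): [2.57, 2.57, 3.14, 3.14, 3.14, 3.14].

### API

Orientations are given as [roll, pitch, yaw] about the fixed x, y, z axes, in that order (R = Rz(yaw) Ry(pitch) Rx(roll)).
In Python, from cell import robot gives the robot as it stands.
- The arm moves only by the shell command python3 -m crank 'ROWS' [OPENING] [FORCE]. ROWS is a JSON object of lists of equal length, an entry for each row: "xyz": the shift along the tool's x, y, z in cm, a list of three; "roll": the turn about the tool's y in degrees. A call has 1 to 20 rows; each row shifts and turns the commanded pose from where the row before left it, along the tool's axes as they then stand; what a row does not reach is not made up. A row lasts 1/10 s, in which the tool goes at most 50 mm and 8.59 degrees, less where a joint would pass 70% of its speed; a pose out of reach is approached as far as the arm can. A call is refused whole if a number of a shift passes 5 or a number of a turn 8.59, either way. A call with a gripper value outside its range is refused whole. OPENING is the gripper command: -1 is fully open, 1 is shut, values between are in proportion, set as the call begins (- or left out, the last holds). The fingers move at their own pace and stop on an object; FORCE is the grip in N (left out, the last holds). Time passes only in rows, so rows that do not move let the fingers close. It gives the time, the measured TCP pose, the force and the opening at its end, in the units of the state.
- robot.observe(): the state, without advancing time (a new reading comes with each control period).
- robot.read_camera(name): name is "scene" or "top" or "wrist"; returns the picture (420x560x3 uint8, red, green, blue); there is no depth.
- robot.calibration(name): a dict with "intrinsics" (3x3 intrinsics, pixels), "D" ([k1, k2, p1, p2, k3] as OpenCV has them; the pictures are not rectified), "pose" (4x4, takes a point from camera to world coordinates). Camera axes: x right, y down, z forward; pixel columns grow to the right and rows downward; lengths in m; the calibration is good to about 2 mm. A picture is of the moment at which its call begins: read the wrist's pose just before it. calibration takes no time and is no camera call; for the wrist camera it gives the pose at the moment of the call.
- robot.hand_in(): hands the job in, once; it reports no verdict.
The state is a dict: "time": time; "qpos": joint angles; "qvel": joint speeds; "joint_efforts": joint torques, N m; "tool_pos": TCP position; "tool_rot": TCP orientation; "contact_force": force on the tool from outside, world axes, zero at the start; "torque": the same for the moment, N m; "opening": finger opening in m.
Only numpy, scipy, OpenCV 4.12 (cv2) and the standard library are available. Lean on these libraries where they do the work, as an engineer would, in place of code of your own. Each camera call takes 0.05 s, during which the arm holds its last target.

## Working session

There is one attempt and no reset: what is moved stays moved. The work goes in short steps, Python scripts to look and compute and a shell command to move; the robot and the scene stay as the last step left them, time stands still between calls to the robot, and variables do not carry over. Pictures are saved under pics/ and viewed, and the job is handed in when it is done.

```bash
mkdir -p pics; ls
cat > h.py <<'E'
import numpy as np, cv2
from cell import robot
from scipy.spatial.transform import Rotation as R
def ray(name,px,cal=None):
    c=cal or robot.calibration(name)
    K=np.array(c["intrinsics"]);D=np.array(c["D"]);P=np.array(c["pose"])
    u=cv2.undistortPoints(np.array([[px]],float),K,D)[0,0]
    d=P[:3,:3]@np.array([u[0],u[1],1.0]);return P[:3,3],d/np.linalg.norm(d)
def onz(name,px,z,cal=None):
    o,d=ray(name,px,cal);return o+d*(z-o[2])/d[2]
def proj(name,p,cal=None):
    c=cal or robot.calibration(name)
    K=np.array(c["intrinsics"]);D=np.array(c["D"]);P=np.linalg.inv(np.array(c["pose"]))
    r,_=cv2.Rodrigues(P[:3,:3]);return cv2.projectPoints(np.array(p,float).reshape(-1,1,3),r,P[:3,3],K,D)[0][:,0]
def snap(name,f):
    c=robot.calibration(name);im=robot.read_camera(name);cv2.imwrite("pics/"+f,cv2.cvtColor(im,cv2.COLOR_RGB2BGR));np.save("pics/"+f+".npy",im);return im,c
E
python3 - <<'E'
from h import *
s=robot.observe();print(s)
for n in ("scene","top","wrist"):
    im,c=snap(n,n+"0.png");print(n,np.round(c["pose"],3).tolist(),np.round(c["intrinsics"],1).tolist())
E
```

```text
pics
{'time': 0.0, 'qpos': array([ 1.13099807e+00,  3.42704879e-01,  1.52497576e+00, -1.23438067e-05,
        1.27540890e+00, -1.46023211e-01]), 'qvel': array([ 0.00142817, -0.00072954, -0.00041891, -0.00033845,  0.00020392,
       -0.00047476]), 'joint_efforts': array([-5.43943825e-04, -4.31248355e+01, -2.44217777e+01,  7.19388644e-02,
        5.59698092e-02, -1.19373485e-04]), 'tool_pos': array([0.15184826, 0.50215097, 0.22606863]), 'tool_rot': array([-1.57227900e+00,  2.06125888e-04, -2.93771597e-01]), 'contact_force': array([0.73601656, 0.37890588, 0.82325995]), 'torque': array([ 0.00540288, -0.0648739 , -0.06149005]), 'opening': 0.09197676767730048}
scene [[0.771, 0.452, -0.448, 0.981], [0.636, -0.526, 0.564, -0.45], [0.019, -0.72, -0.693, 0.729], [0.0, 0.0, 0.0, 1.0]] [[389.3, 0.0, 276.7], [0.0, 389.3, 205.1], [0.0, 0.0, 1.0]]
top [[-0.017, -0.996, 0.092, 0.497], [-0.999, 0.02, 0.029, 0.023], [-0.031, -0.091, -0.995, 1.145], [0.0, 0.0, 0.0, 1.0]] [[457.1, 0.0, 279.8], [0.0, 457.1, 219.7], [0.0, 0.0, 1.0]]
wrist [[0.29, 0.922, 0.257, 0.083], [0.957, -0.28, -0.078, 0.524], [-0.0, 0.269, -0.963, 0.383], [0.0, 0.0, 0.0, 1.0]] [[316.6, 0.0, 278.4], [0.0, 316.6, 209.6], [0.0, 0.0, 1.0]]
```

View pics/scene0.png

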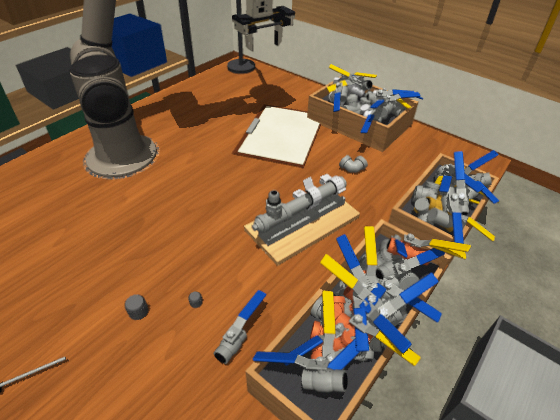

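View pics/top0.png

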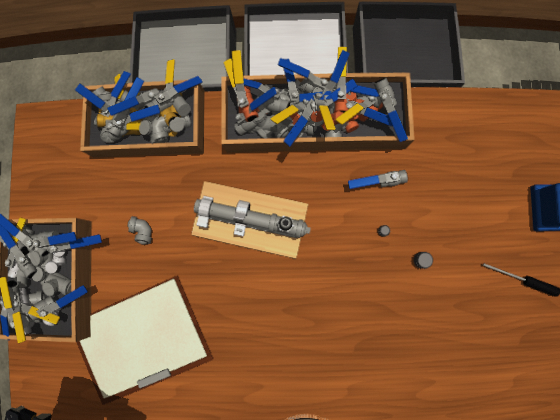

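View pics/wrist0.png

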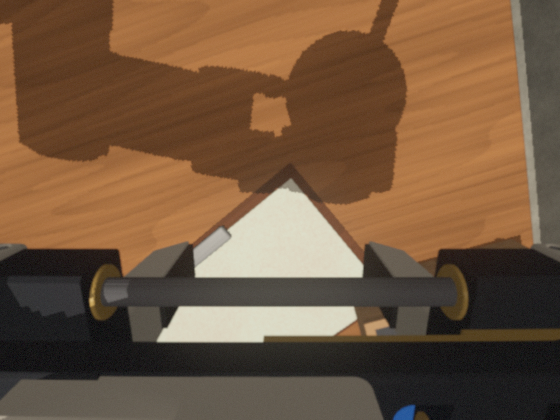

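The top view shows the station around (250,220), open clamp near (240,215) with its tab, the tee/spigot near (285,222), the large cap at (424,260), the small cap at (384,230), the valve at (380,180) and the elbow at (140,230). I'll zoom in.

Run:
```python
import cv2
a=cv2.imread("pics/top0.png");cv2.imwrite("pics/z1.png",cv2.resize(a[170:270,180:320],None,fx=5.5,fy=5.5,interpolation=cv2.INTER_CUBIC))
a=cv2.imread("pics/scene0.png");cv2.imwrite("pics/z2.png",cv2.resize(a[160:270,235:370],None,fx=5.4,fy=5.4,interpolation=cv2.INTER_CUBIC))
```

```text
(no output)
```

View pics/z1.png

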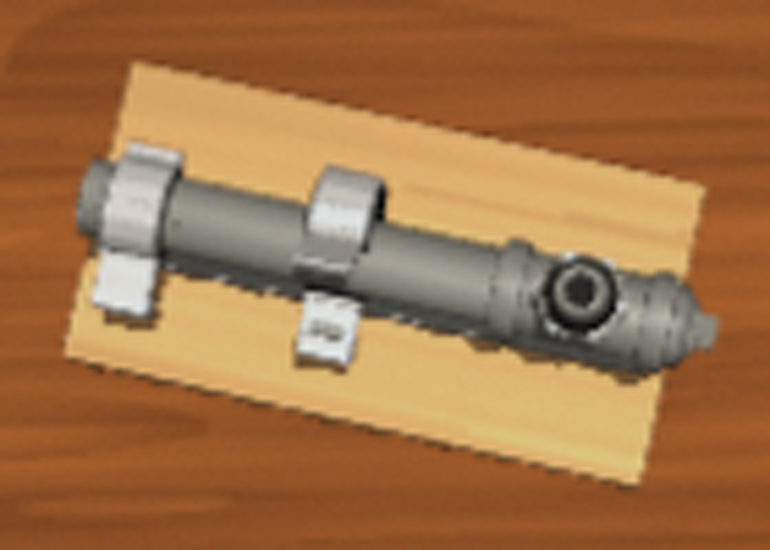

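View pics/z2.png

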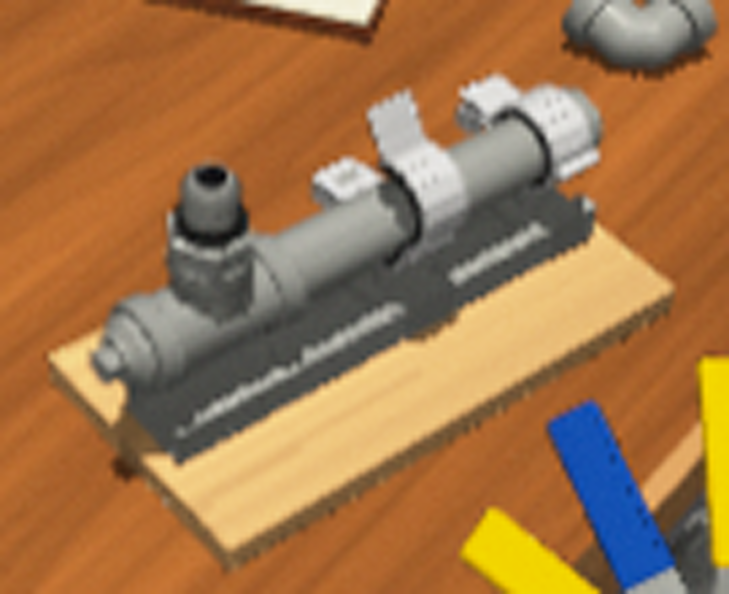

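```bash
cat >> h.py <<'E'
def tri(l):
    A=np.zeros((3,3));b=np.zeros(3)
    for o,d in l:
        M=np.eye(3)-np.outer(d,d);A+=M;b+=M@o
    return np.linalg.solve(A,b)
E
python3 - <<'E'
from h import *
t=lambda u,v:((u+.5)/5.5-.5+180,(v+.5)/5.5-.5+170)
s=lambda u,v:((u+.5)/5.4-.5+235,(v+.5)/5.4-.5+160)
p1=t(580,289);p2=s(212,174)
print("spigot",onz("top",p1,.158),onz("scene",p2,.158),tri([ray("top",p1),ray("scene",p2)]))
c=[onz("top",t(*q),.015)[:2] for q in((132,63),(705,187),(637,487),(65,357))]
for a,b in((0,1),(3,2),(1,2),(0,3)):
    d=c[a]-c[b];print(np.linalg.norm(d),np.arctan2(-d[0],d[1]) if a+b in(1,5) and (a,b)!=(1,2) and (a,b)!=(0,3) else np.arctan2(d[1],d[0]))
print(np.mean(c,0))
# caps
im=np.load("pics/top0.png.npy");hsv=cv2.cvtColor(im,cv2.COLOR_RGB2HSV)
m=((hsv[...,1]<70)&(hsv[...,2]<200)).astype(np.uint8);roi=np.zeros_like(m);roi[215:285,365:450]=1;m*=roi
n,l,st,ce=cv2.connectedComponentsWithStats(m);print(st,ce)
im=np.load("pics/scene0.png.npy");hsv=cv2.cvtColor(im,cv2.COLOR_RGB2HSV)
m=((hsv[...,1]<70)&(hsv[...,2]<200)).astype(np.uint8);roi=np.zeros_like(m);roi[280:330,110:210]=1;m*=roi
n,l,st,ce2=cv2.connectedComponentsWithStats(m);print(st,ce2)
a=cv2.imread("pics/top0.png")[210:290,360:450];b=cv2.imread("pics/scene0.png")[280:330,110:220]
cv2.imwrite("pics/z3.png",cv2.resize(a,None,fx=6,fy=6));cv2.imwrite("pics/z4.png",cv2.resize(b,None,fx=6,fy=6))
E
```

```text
spigot [0.58281393 0.03989387 0.158     ] [0.58004256 0.04280309 0.158     ] [0.58249602 0.03981855 0.1614754 ]
0.2690067610125752 -0.2372914542647841
0.2666116313392151 -0.23916308119367566
0.13886420861378646 -0.2437237212113701
0.13837049524646083 -0.22643349888578937
[0.60464584 0.13184388]
[[     0      0    560    420 234866]
 [   379    226     11     10     91]
 [   414    252     19     16    243]] [[279.31111783 209.43993596]
 [383.76923077 230.3956044 ]
 [423.01234568 259.72839506]]
[[     0      0    560    420 234611]
 [   189    292     13     15    164]
 [   125    295     23     25    425]] [[279.81875104 209.26130488]
 [195.00609756 299.0304878 ]
 [136.14588235 306.71764706]]
```

View pics/z3.png

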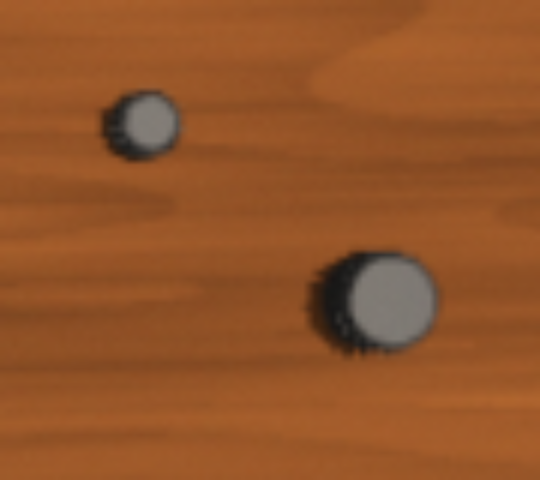

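View pics/z4.png

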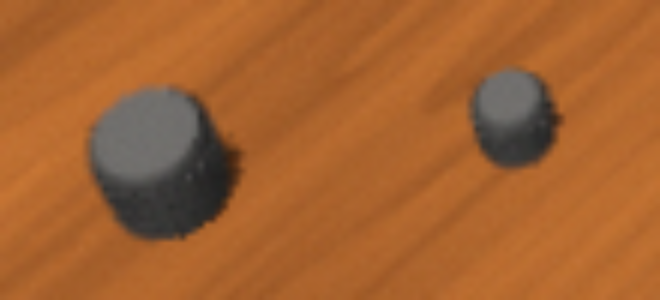

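```bash
cat >> h.py <<'E'
psi=-.238
ox=np.array([np.cos(psi),np.sin(psi),0]);oy=np.array([-np.sin(psi),np.cos(psi),0])
org=np.array([.582,.0405,0])+.085*oy
def own(p): d=np.array(p)-org; return np.array([d@ox,d@oy,p[2]])
def world(x,y,z): return org+x*ox+y*oy+np.array([0,0,z])
def toolmove(target,yaw=None):
    s=robot.observe();d=np.array(target)-s["tool_pos"];Rm=R.from_euler("xyz",s["tool_rot"]).as_matrix()
    print("tool shift cm",np.round(Rm.T@d*100,2),"yaw now",s["tool_rot"][2], "tool x",np.round(Rm[:,0],3),"z",np.round(Rm[:,2],3))
E
python3 - <<'E'
from h import *
s=lambda u,v:((u+.5)/5.4-.5+235,(v+.5)/5.4-.5+160)
z=lambda u,v,a,b:((u+.5)/6-.5+a,(v+.5)/6-.5+b)
p=z(392,301,360,210);q=z(145,135,110,280)
print("cap",onz("top",p,.038),onz("scene",q,.038),tri([ray("top",p),ray("scene",q)]))
p=z(152,122,360,210);q=z(509,97,110,280)
print("small",onz("top",p,.026),onz("scene",q,.026))
def ony(px,y):
    o,d=ray("scene",px);t=(y-own(o)[1])/(d@oy);return own(o+d*t)
for (u,v),y in (((371,110),32),((406,91),8),((419,130),8),((388,103),20)): 
    P=ony(s(u,v),y/1000);dx=.024-P[0];dz=P[2]-.08
    print(P,"r",np.hypot(dx,dz),"th",np.arctan2(dz,dx))
t=lambda u,v:((u+.5)/5.5-.5+180,(v+.5)/5.5-.5+170)
print(own(onz("top",t(325,205),.1)))
toolmove(world(-.03,.028,.227))
E
```

```text
cap [ 0.49455461 -0.29653879  0.038     ] [ 0.49429122 -0.29787789  0.038     ] [ 0.49420802 -0.29726867  0.03725451]
small [ 0.57012977 -0.20293646  0.026     ] [ 0.56977504 -0.20233012  0.026     ]
[-0.03547405  0.032       0.1126566 ] r 0.06784995575981351 th 0.502144228868727
[0.01085086 0.008      0.16676141] r 0.08775215948915396 th 1.4203857519011456
[0.0210347  0.008      0.15234208] r 0.07240283247682518 th 1.529829285551529
[-0.01205612  0.02        0.13867797] r 0.06887050917371038 th 1.019801716224225
[0.01700415 0.02915786 0.1       ]
tool shift cm [ 50.91  -0.06 -20.62] yaw now -0.2938135730681335 tool x [ 0.957 -0.29  -0.   ] z [ 0.29   0.957 -0.001]
```

Run:
```python
from h import *
toolmove(world(.05,-.03,.25))
for p in ((-12,8,138.7),(-12,32,138.7)): print(proj("scene",world(*np.array(p)/1000)))
```

```text
tool shift cm [ 59.23  -2.36 -25.97] yaw now -0.2938135730681335 tool x [ 0.957 -0.29  -0.   ] z [ 0.29   0.957 -0.001]
[[302.5457064  180.58370891]]
[[310.32846822 176.78320662]]
```

```bash
python3 -m crank '{"xyz":[[3.9,-0.2,-1.7],[3.9,-0.2,-1.7],[3.9,-0.2,-1.7],[3.9,-0.2,-1.7],[3.9,-0.2,-1.7],[3.9,-0.2,-1.7],[3.9,-0.2,-1.7],[3.9,-0.2,-1.7],[3.9,-0.2,-1.7],[3.9,-0.2,-1.7],[3.9,-0.2,-1.7],[3.9,-0.2,-1.7],[3.9,0,-1.7],[3.9,0,-1.7],[3.9,0,-1.7],[0,0,0],[0,0,0]],"roll":[0,0,0,0,0,0,0,0,0,0,0,0,0,0,0,-3.2,0]}' 1 20
python3 - <<'E'
from h import *
im,c=snap("wrist","w1.png");s=robot.observe();print(s["time"],own(s["tool_pos"]),s["tool_rot"],s["contact_force"])
import pickle;pickle.dump(c,open("pics/w1.cal","wb"))
E
```

```text
time: 1.85
tool_pos: [0.6384, 0.088, 0.2494]
tool_rot: [-1.571, 0.002, -0.239]
contact_force: [0.1, 0.3, 0.5]
opening: 0.0004
1.9 [ 0.04295606 -0.02487083  0.24991056] [-1.57087813e+00  1.56608273e-03 -2.39627157e-01] [-0.45392924  0.99213414 -0.11298775]
```

View pics/w1.png

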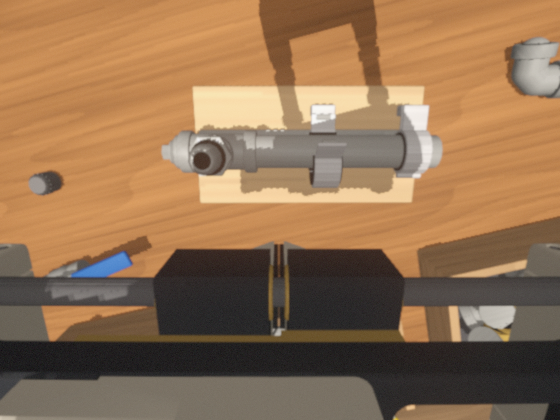

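The wrist picture shows the spigot tip hole at about (204,158), the pipe running along row ~150, the open clamp at (328,165) and the shut one at (415,140). I'll zoom in to measure.

Run:
```python
from h import *
a=cv2.imread("pics/w1.png")[80:210,155:455];cv2.imwrite("pics/z5.png",cv2.resize(a,None,fx=2.6,fy=4.5*2.6/4.5,interpolation=cv2.INTER_CUBIC))
a=cv2.imread("pics/w1.png")[120:190,160:260];cv2.imwrite("pics/z6.png",cv2.resize(a,None,fx=8,fy=8,interpolation=cv2.INTER_CUBIC))
```

```text
(no output)
```

View pics/z5.png

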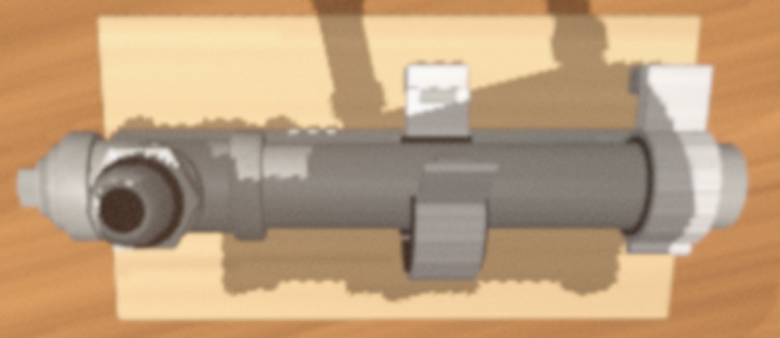

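View pics/z6.png

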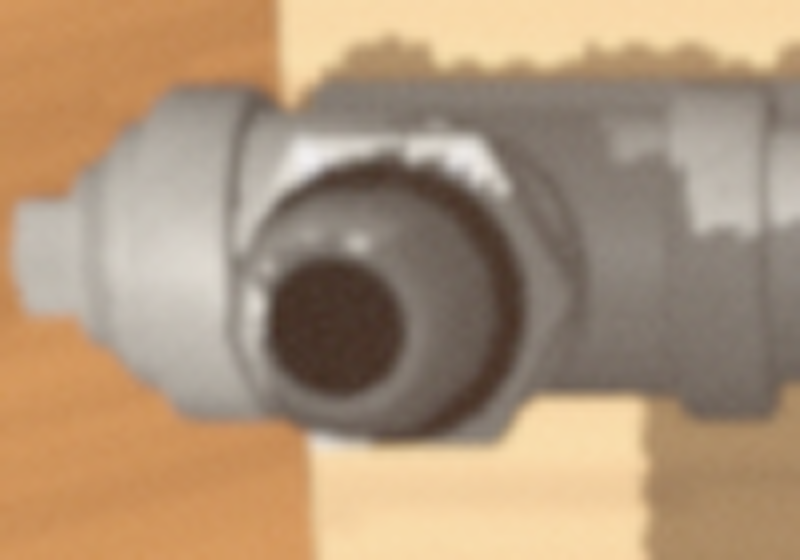

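Run:
```python
from h import *
import pickle;c=pickle.load(open("pics/w1.cal","rb"))
z=lambda u,v:((u+.5)/8-.5+160,(v+.5)/8-.5+120)
y=lambda u,v:((u+.5)/2.6-.5+155,(v+.5)/2.6-.5+80)
print("hole@158",onz("w",z(337,328),.158,c),"ring@136",onz("w",z(385,297),.136,c))
print("tri scene",tri([ray("w",z(337,328),c),ray("scene",((212.5)/5.4-.5+235,(174.5)/5.4-.5+160))]))
for u in (300,380,560):
    a=onz("w",y(u,130),.08,c);b=onz("w",y(u,228),.08,c);print(own((a+b)/2))
for a in((100,15),(700,15),(118,318),(668,318)): print(own(onz("w",y(*a),.015,c)))
# tab end
for u,v,yy in((427,160,.008),(498,166,.032)):
    o,d=ray("w",y(u,v),c);print(own(o+d*((yy-own(o)[1])/(d@oy))), own(onz("w",y(u,v),.1387,c)))
```

```text
hole@158 [0.5825554  0.04071687 0.158     ] ring@136 [0.58189209 0.0408988  0.136     ]
tri scene [0.58205187 0.04104798 0.1602819 ]
[-0.00209479 -0.03301999  0.08      ]
[-0.00203317 -0.00170832  0.08      ]
[-0.00195525  0.06886287  0.08      ]
[-0.06971109 -0.12336771  0.015     ]
[-0.06946571  0.14505844  0.015     ]
[ 0.06984618 -0.12462718  0.015     ]
[0.07043007 0.1458004  0.015     ]
[-0.01348031  0.008       0.14700417] [-0.01299728  0.00904794  0.1387    ]
[-0.01104171  0.032       0.13792796] [-0.0110921   0.03183694  0.1387    ]
```

```bash
python3 -m crank '{"xyz":[[-2.5,0,2.7],[-2.5,0,2.7],[0,3,0],[0,3,0],[0,3,0],[0,0,0],[0,0,0]],"roll":[0,0,0,0,0,0,0]}' 1 30
python3 - <<'E'
from h import *
s=robot.observe();print(s["time"],own(s["tool_pos"]),s["contact_force"])
import numpy as np
for th in np.arange(.95,-.01,-.1):
    print(round(th,2),np.round([24-69*np.cos(th)+4.5*np.sin(th),80+69*np.sin(th)+4.5*np.cos(th)],1))
im,c=snap("scene","s2.png");cv2.imwrite("pics/s2z.png",cv2.resize(cv2.cvtColor(im[100:270,220:390],cv2.COLOR_RGB2BGR),None,fx=3.4,fy=3.4))
E
```

```text
time: 2.6
tool_pos: [0.602, 0.154, 0.1615]
tool_rot: [-1.571, 0.0, -0.238]
contact_force: [0.5, 0.3, -0.2]
opening: 0.0006
2.6 [-0.00736337  0.03000377  0.16151515] [ 0.4558554   0.31671951 -0.21058301]
0.95 [-12.5 138.7]
0.85 [-18.2 134.8]
0.75 [-23.4 130.3]
0.65 [-28.2 125.3]
0.55 [-32.5 119.9]
0.45 [-36.2 114.1]
0.35 [-39.3 107.9]
0.25 [-41.7 101.4]
0.15 [-43.6  94.8]
0.05 [-44.7  87.9]
```

View pics/s2z.png

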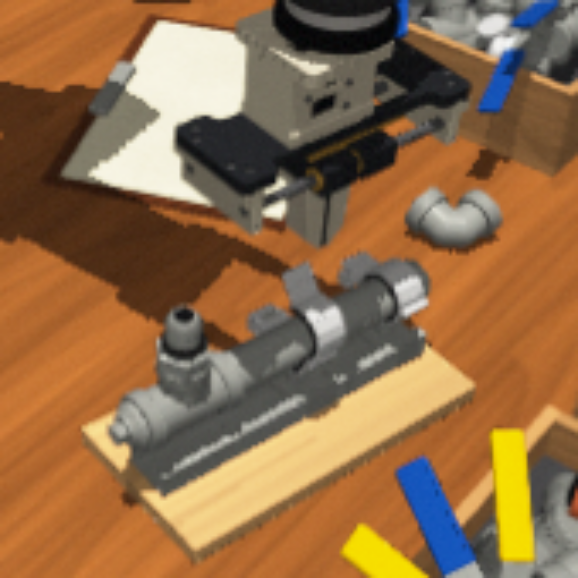

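```bash
python3 -m crank '{"xyz":[[0,1,0],[0,1,0],[-0.3,0.4,0],[-0.3,0.3,0],[-0.25,0.25,0],[-0.25,0.25,0],[-0.25,0.25,0],[-0.25,0.25,0],[0,0,0]],"roll":[0,0,0,0,0,0,0,0,0]}' 1 30
python3 - <<'E'
from h import *
s=robot.observe();print(s["time"],own(s["tool_pos"]),s["contact_force"])
im,c=snap("scene","s3.png");cv2.imwrite("pics/s3z.png",cv2.resize(cv2.cvtColor(im[100:270,220:390],cv2.COLOR_RGB2BGR),None,fx=3.4,fy=3.4))
E
```

```text
time: 3.55
tool_pos: [0.5864, 0.157, 0.1232]
tool_rot: [-1.571, 0.0, -0.238]
contact_force: [0.2, 0.3, 0.5]
opening: 0.0005
3.55 [-0.02316104  0.02922798  0.12320035] [0.23609498 0.27815804 0.45377944]
```

View pics/s3z.png

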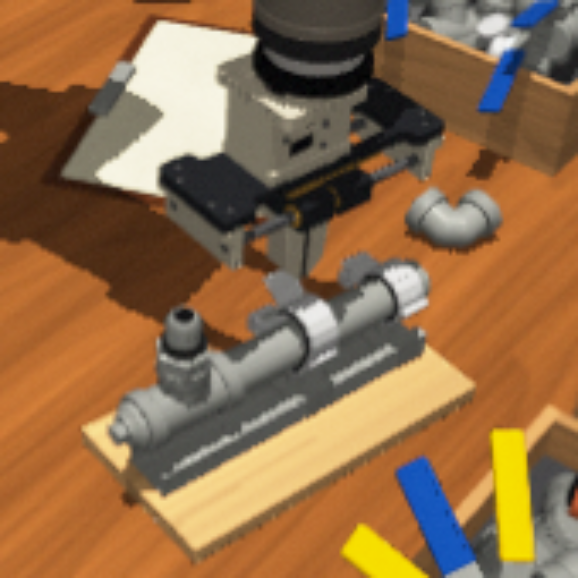

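```bash
python3 -m crank '{"xyz":[[-0.4,0.2,0],[-0.3,0.4,0],[-0.3,0.5,0],[-0.2,0.5,0],[-0.2,0.5,0],[-0.1,0.4,0],[0,0,0]],"roll":[0,0,0,0,0,0,0]}' 1 30
python3 - <<'E'
from h import *
s=robot.observe();print(s["time"],own(s["tool_pos"]),s["contact_force"])
im,c=snap("scene","s4.png");cv2.imwrite("pics/s4z.png",cv2.resize(cv2.cvtColor(im[100:270,220:390],cv2.COLOR_RGB2BGR),None,fx=3.4,fy=3.4))
E
```

```text
time: 4.3
tool_pos: [0.5716, 0.1606, 0.0979]
tool_rot: [-1.571, 0.001, -0.238]
contact_force: [0.2, 0.2, 0.3]
opening: 0.0006
4.3 [-0.03842501  0.02926123  0.09791183] [0.21505246 0.20827927 0.34413638]
```

View pics/s4z.png

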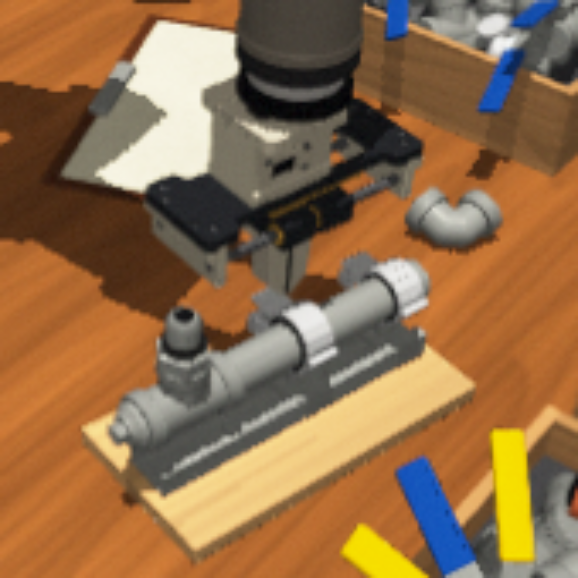

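```bash
python3 -m crank '{"xyz":[[-0.1,0.3,0],[0,0.3,0],[0,0.2,0],[0,0.2,0],[0,0.2,0],[0,0.1,0],[0,0.1,0],[0,0,0]],"roll":[0,0,0,0,0,0,0,0]}' 1 30
python3 - <<'E'
from h import *
s=robot.observe();print(s["time"],own(s["tool_pos"]),s["contact_force"])
E
```

```text
time: 5.15
tool_pos: [0.5712, 0.1608, 0.0848]
tool_rot: [-1.571, -0.0, -0.238]
contact_force: [-1.5, -0.0, 0.7]
opening: 0.0005
5.15 [-0.03883546  0.02940823  0.08476855] [-1.45951349 -0.04725692  0.7274923 ]
```

```bash
python3 -m crank '{"xyz":[[0,0.1,0],[0,0.1,0],[0,0.1,0],[0,0,0]],"roll":[0,0,0,0]}' 1 30
python3 - <<'E'
from h import *
s=robot.observe();print(s["time"],own(s["tool_pos"]),s["contact_force"])
E
```

```text
time: 5.55
tool_pos: [0.5714, 0.161, 0.0842]
tool_rot: [-1.57, -0.002, -0.238]
contact_force: [-7.6, -0.4, 17.8]
opening: 0.0006
5.55 [-0.0386974   0.02965412  0.08416626] [-7.57828586 -0.38758328 17.7999691 ]
```

```bash
python3 -m crank '{"xyz":[[0,-1,0],[0,-3,0],[0,-4,0],[0,-4,0],[0,-4.5,0],[3,0,0],[3,0,0],[1,0,-2.5],[0,0,-2.5],[0,0,0]],"roll":[0,0,0,0,0,0,0,0,0,0]}' 1 30
python3 - <<'E'
from h import *
im,c=snap("wrist","w5.png");s=robot.observe();print(s["time"],own(s["tool_pos"]),s["contact_force"])
cv2.imwrite("pics/w5z.png",cv2.resize(cv2.cvtColor(im[80:210,155:455],cv2.COLOR_RGB2BGR),None,fx=2.6,fy=2.6))
toolmove([.4943,-.297,.25]);toolmove([.4943,-.297,.12])
E
```

```text
time: 6.55
tool_pos: [0.6274, 0.0929, 0.2462]
tool_rot: [-1.572, 0.001, -0.241]
contact_force: [-0.2, 0.1, 0.0]
opening: 0.0005
6.6 [ 0.03144343 -0.02180475  0.24647325] [0.63450367 0.21333    0.15986412]
tool shift cm [ -3.62  -0.35 -41.19] yaw now -0.24026213592907142 tool x [ 0.971 -0.238 -0.   ] z [0.238 0.971 0.   ]
tool shift cm [ -3.61  12.65 -41.19] yaw now -0.24026213592907142 tool x [ 0.971 -0.238 -0.   ] z [0.238 0.971 0.   ]
```

View pics/w5z.png

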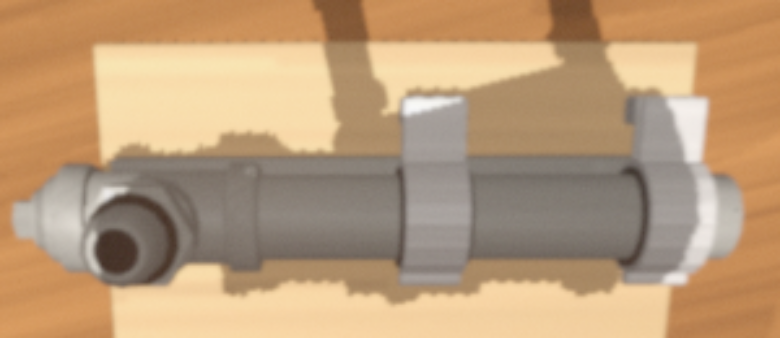

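The open clamp (zoomed at (435,190)) now looks just like the shut one. Next I'll go look at the cap, opening the gripper on the way.

```bash
python3 -m crank '{"xyz":[[0.3,0,-4],[0.3,0,-4],[0.3,0,-4],[0.3,0,-4],[0.3,0,-4],[0.3,0,-4],[0.3,0.5,-4],[0.3,0.5,-4],[0.3,0.5,-4],[0.3,0.5,-4],[0,0,-1],[0,0,0]],"roll":[0,0,0,0,0,0,0,0,0,0,0,0]}' -1 30
python3 - <<'E'
from h import *
import pickle
im,c=snap("wrist","w6.png");pickle.dump(c,open("pics/w6.cal","wb"));s=robot.observe();print(s["time"],s["tool_pos"])
print(proj("w",[.4943,-.297,.038],c))
toolmove([.4943,-.297,.12])
E
```

```text
time: 7.8
tool_pos: [0.5598, -0.3105, 0.2262]
tool_rot: [-1.57, 0.0, -0.24]
contact_force: [-0.5, 0.3, 0.5]
opening: 0.0899
7.85 [ 0.56027331 -0.30916779  0.22655299]
[[274.98380591 126.81686953]]
tool shift cm [-6.7  10.66 -0.39] yaw now -0.23838347540355997 tool x [ 0.972 -0.236 -0.   ] z [0.236 0.972 0.001]
```

View pics/w6.png

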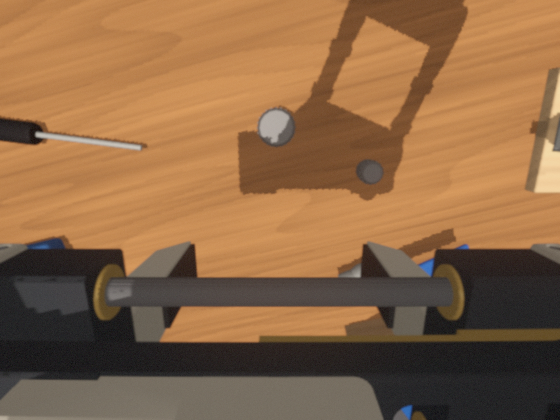

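```bash
python3 -m crank '{"xyz":[[-3.3,2,-0.4],[-3.4,2,0],[0,4,0],[0,4,0],[0,4,0],[0,2.5,0],[0,1.5,0],[0,1,0],[0,0,0],[0,0,0]],"roll":[0,0,0,0,0,0,0,0,0,0]}' -1 30
python3 - <<'E'
from h import *
toolmove([.4943,-.297,.006]);print(robot.observe()["contact_force"])
E
```

```text
time: 8.85
tool_pos: [0.4947, -0.2974, 0.0176]
tool_rot: [-1.571, -0.001, -0.237]
contact_force: [-0.1, -0.8, 0.1]
opening: 0.0917
tool shift cm [-0.05  1.16  0.03] yaw now -0.2368601358026945 tool x [ 0.972 -0.235  0.001] z [ 0.235  0.972 -0.   ]
[-0.11521941 -0.76726907  0.13487482]
```

```bash
python3 -m crank '{"xyz":[[0,0.6,0],[0,0.5,0],[0,0,0],[0,0,0]],"roll":[0,0,0,0]}' -1 30
python3 -m crank '{"xyz":[[0,0,0],[0,0,0],[0,0,0],[0,0,0],[0,0,0],[0,0,0],[0,0,0],[0,0,0],[0,0,0],[0,0,0]],"roll":[0,0,0,0,0,0,0,0,0,0]}' 1 50
python3 -m crank '{"xyz":[[0,-1,0],[0,-2,0],[0,-4,0],[0,-4,0],[0,-4,0],[0,-4,0],[0,-2,0],[0,0,0]],"roll":[0,0,0,0,0,0,0,0]}'
python3 - <<'E'
from h import *
snap("scene","s7.png");snap("wrist","w7.png")
toolmove([.5823,.0407,.21])
E
```

```text
time: 9.25
tool_pos: [0.4938, -0.2979, 0.0057]
tool_rot: [-1.571, 0.0, -0.238]
contact_force: [0.3, -0.0, -1.3]
opening: 0.0916
time: 10.25
tool_pos: [0.4939, -0.2978, 0.0057]
tool_rot: [-1.571, -0.0, -0.238]
contact_force: [-0.2, 0.4, 0.8]
opening: 0.0405
time: 11.05
tool_pos: [0.4951, -0.2988, 0.2201]
tool_rot: [-1.574, -0.007, -0.238]
contact_force: [-0.4, -0.4, -0.9]
opening: 0.0404
tool shift cm [ 0.65  0.57 34.97] yaw now -0.23787902249972914 tool x [ 0.972 -0.236  0.   ] z [0.236 0.972 0.   ]
```

View pics/s7.png

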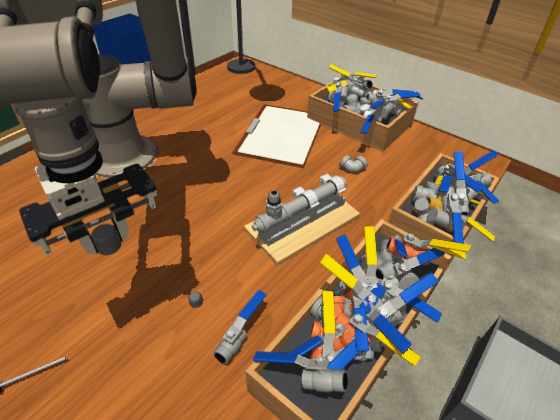

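View pics/w7.png

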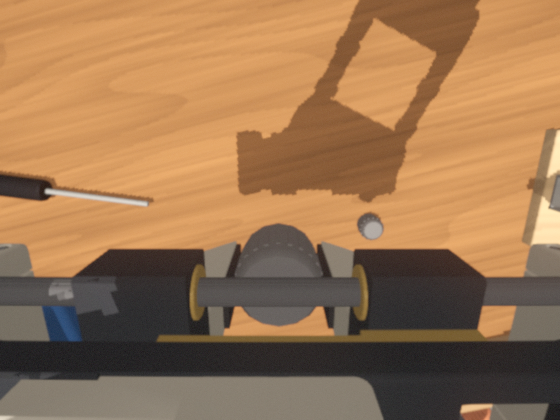

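```bash
python3 -m crank '{"xyz":[[0.1,0,2],[0.1,0,4],[0.1,0,4],[0.1,0,4],[0.1,0,4],[0.1,0,4],[0.05,0,4],[0,0,4],[0,0,3],[0,0.8,2],[0,0,0],[0,0,0]],"roll":[0,0,0,0,0,0,0,0,0,0,0,0]}'
python3 - <<'E'
from h import *
import pickle
im,c=snap("wrist","w8.png");pickle.dump(c,open("pics/w8.cal","wb"));s=robot.observe();t=s["tool_pos"];print(t,s["contact_force"])
toolmove([.5823,.0407,.2])
cv2.imwrite("pics/w8z.png",cv2.resize(cv2.cvtColor(im[190:340,200:360],cv2.COLOR_RGB2BGR),None,fx=4,fy=4))
im,c=snap("scene","s8.png")
cv2.imwrite("pics/s8z.png",cv2.resize(cv2.cvtColor(im[100:270,200:370],cv2.COLOR_RGB2BGR),None,fx=3.5,fy=3.5))
E
```

```text
time: 12.35
tool_pos: [0.5818, 0.0408, 0.206]
tool_rot: [-1.572, 0.003, -0.237]
contact_force: [-0.9, 0.1, -0.0]
opening: 0.0406
[0.58207673 0.04017502 0.20664603] [ 0.0152721  -0.47787804  0.20082662]
tool shift cm [0.01 0.66 0.06] yaw now -0.23805651893078483 tool x [ 0.972 -0.236 -0.002] z [ 0.236  0.972 -0.001]
```

View pics/w8z.png

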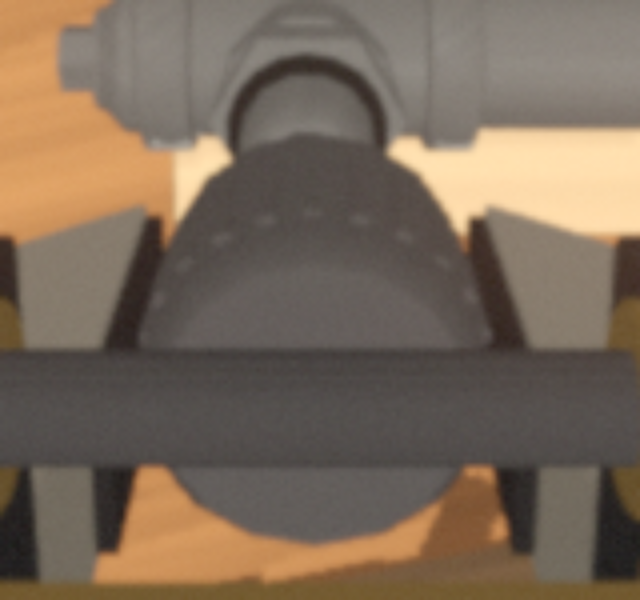

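View pics/s8z.png

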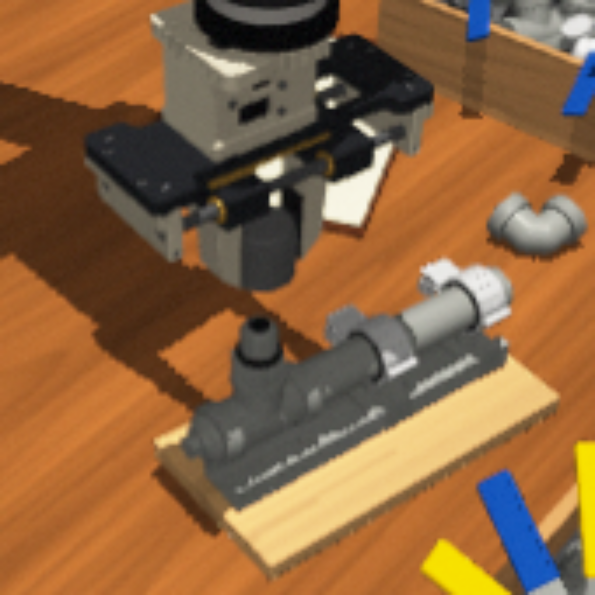

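Run:
```python
from h import *
import pickle
c=pickle.load(open("pics/w8.cal","rb"));t=np.array([.58207673,.04017502,.2066])
for off in(-.002,0,.002):
    P=[t+ox*(off-.0205)+[0,0,-.006],t+ox*(off-.0205)+[0,0,.032],t+ox*(off+.0205)+[0,0,.032],t-ox*.0+[0,0,.032]-.0205*oy,t+[0,0,.032]+.0205*oy]
    q=proj("w",P,c);print(off,np.round((np.array(q)+.5-[200,190])*4,0).tolist())
```

```text
-0.002 [[306.0, 116.0], [303.0, 222.0], [304.0, 556.0], [118.0, 412.0], [489.0, 412.0]]
0 [[306.0, 130.0], [303.0, 239.0], [304.0, 571.0], [118.0, 412.0], [489.0, 412.0]]
0.002 [[306.0, 144.0], [303.0, 257.0], [304.0, 586.0], [118.0, 412.0], [489.0, 412.0]]
```

```bash
python3 -m crank '{"xyz":[[0,1,0],[0,1,0.05],[0,1,0],[0,1,0],[0,0.8,0],[0,0.6,0],[0,0.4,0],[0,0.2,0],[0,0,0],[0,0,0]],"roll":[0,0,0,0,0,0,0,0,0,0]}' 1 60
python3 - <<'E'
from h import *
toolmove([.5823,.0407,.1357]);print(robot.observe()["contact_force"])
E
```

```text
time: 13.45
tool_pos: [0.5825, 0.0408, 0.1474]
tool_rot: [-1.571, 0.001, -0.238]
contact_force: [-1.0, -4.0, -3.1]
opening: 0.0405
tool shift cm [-0.02  1.17 -0.02] yaw now -0.23798820630772166 tool x [ 0.972 -0.236 -0.001] z [ 0.236  0.972 -0.001]
[-1.04943574 -3.98310992 -3.13386909]
```

```bash
python3 -m crank '{"xyz":[[0,0,0],[0,0.2,0],[0,0,0]],"roll":[0,0,0]}'
python3 -m crank '{"xyz":[[0,0.2,0],[0,0,0]],"roll":[0,0]}'
python3 -m crank '{"xyz":[[0,0.2,0],[0,0,0]],"roll":[0,0]}'
```

```text
time: 13.75
tool_pos: [0.5827, 0.0408, 0.146]
tool_rot: [-1.571, -0.0, -0.238]
contact_force: [-2.9, -5.1, -0.8]
opening: 0.0403
time: 13.95
tool_pos: [0.5827, 0.0408, 0.1441]
tool_rot: [-1.571, -0.0, -0.238]
contact_force: [-1.2, -5.0, -0.1]
opening: 0.0401
time: 14.15
tool_pos: [0.5829, 0.0406, 0.1431]
tool_rot: [-1.572, -0.001, -0.238]
contact_force: [-4.2, -5.8, 5.3]
opening: 0.0409
```

```bash
python3 -m crank '{"xyz":[[-0.03,-0.1,-0.05],[0,0,-0.05],[0,0,0]],"roll":[0,0,0]}'
python3 - <<'E'
from h import *
s=robot.observe();print(s["contact_force"],s["torque"])
toolmove([.5823,.0407,.1357])
im,c=snap("scene","s9.png")
cv2.imwrite("pics/s9z.png",cv2.resize(cv2.cvtColor(im[130:250,220:340],cv2.COLOR_RGB2BGR),None,fx=5,fy=5))
E
```

```text
time: 14.45
tool_pos: [0.5828, 0.0406, 0.1437]
tool_rot: [-1.57, -0.002, -0.238]
contact_force: [-2.9, -1.4, 5.9]
opening: 0.0404
[-2.94649686 -1.44289975  5.89424242] [-0.46006608  0.51452336 -0.03261198]
tool shift cm [-0.05  0.8   0.  ] yaw now -0.2379108288725258 tool x [ 0.972 -0.236  0.002] z [0.236 0.972 0.001]
```

View pics/s9z.png

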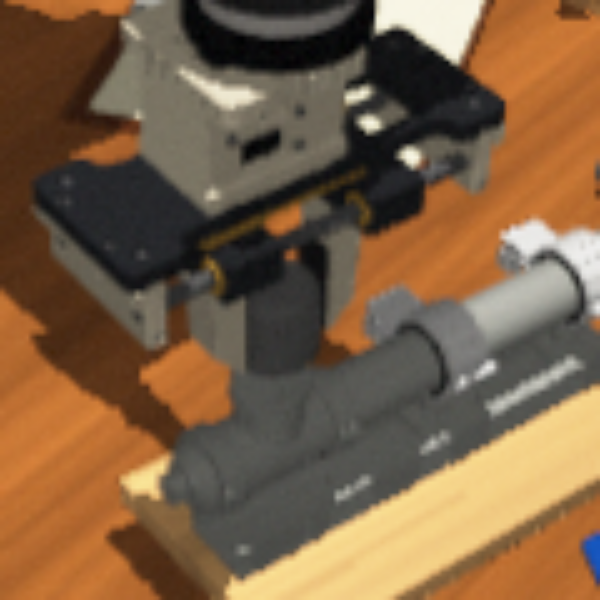

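```bash
python3 -m crank '{"xyz":[[-0.05,0,-0.03],[0,0.1,0],[0,0.1,0],[0,0,0]],"roll":[0,0,0,0]}'
python3 -m crank '{"xyz":[[0,0.1,0],[0,0.1,0],[0,0,0]],"roll":[0,0,0]}'
```

```text
time: 14.9
tool_pos: [0.5825, 0.0403, 0.1418]
tool_rot: [-1.57, -0.002, -0.238]
contact_force: [-1.8, -2.5, 4.6]
opening: 0.0402
time: 15.2
tool_pos: [0.5822, 0.0404, 0.139]
tool_rot: [-1.57, -0.001, -0.238]
contact_force: [-0.1, -2.5, 0.2]
opening: 0.0406
```

```bash
python3 -m crank '{"xyz":[[0,0.1,0],[0,0.1,0],[0,0,0]],"roll":[0,0,0]}'
python3 -m crank '{"xyz":[[0,0.1,0],[0,0.1,0],[0,0,0]],"roll":[0,0,0]}'
```

```text
time: 15.5
tool_pos: [0.5815, 0.0402, 0.1357]
tool_rot: [-1.571, 0.001, -0.238]
contact_force: [0.8, -2.6, -6.1]
opening: 0.0403
time: 15.8
tool_pos: [0.5816, 0.0402, 0.1356]
tool_rot: [-1.571, -0.0, -0.238]
contact_force: [-3.1, -3.7, 4.6]
opening: 0.0405
```

```bash
python3 -m crank '{"xyz":[[0,0.1,0],[0,0,0],[0,0,0]],"roll":[0,0,0]}'
python3 -m crank '{"xyz":[[0,0.1,0],[0,0,0],[0,0,0]],"roll":[0,0,0]}'
python3 - <<'E'
from h import *
im,c=snap("scene","s10.png")
cv2.imwrite("pics/s10z.png",cv2.resize(cv2.cvtColor(im[130:250,220:340],cv2.COLOR_RGB2BGR),None,fx=5,fy=5))
s=robot.observe();print(s["contact_force"],s["tool_pos"],s["tool_rot"])
E
```

```text
time: 16.1
tool_pos: [0.5817, 0.0401, 0.1356]
tool_rot: [-1.571, -0.001, -0.238]
contact_force: [-5.3, -2.8, 10.6]
opening: 0.0404
time: 16.4
tool_pos: [0.5817, 0.0402, 0.1355]
tool_rot: [-1.571, -0.002, -0.238]
contact_force: [-7.3, -3.4, 17.4]
opening: 0.0403
[-8.53053125 -2.09021948 17.18918914] [0.58168101 0.04016225 0.1355451 ] [-1.57061967 -0.00185224 -0.23778683]
```

View pics/s10z.png

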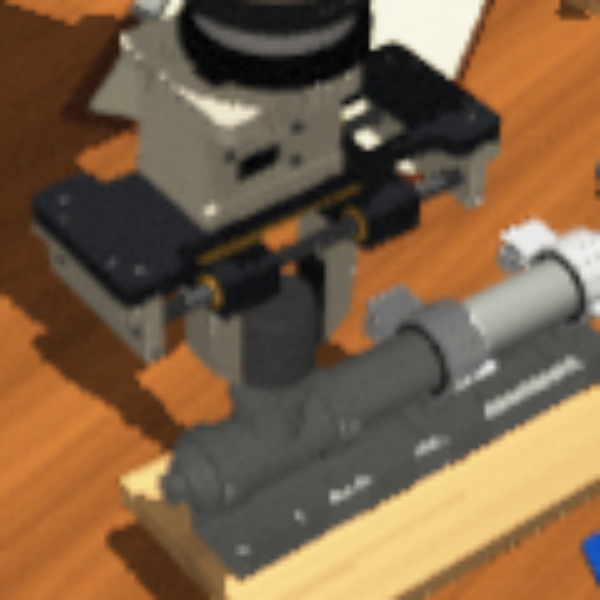

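Run:
```python
from h import *
im,c=snap("wrist","w11.png");s=robot.observe();print(s["time"],s["contact_force"],s["tool_pos"])
cv2.imwrite("pics/w11z.png",cv2.resize(cv2.cvtColor(im[190:340,200:360],cv2.COLOR_RGB2BGR),None,fx=4,fy=4))
```

```text
16.5 [-7.1597819  -2.5036998  16.88536902] [0.58168505 0.04016861 0.13555705]
```

View pics/w11z.png

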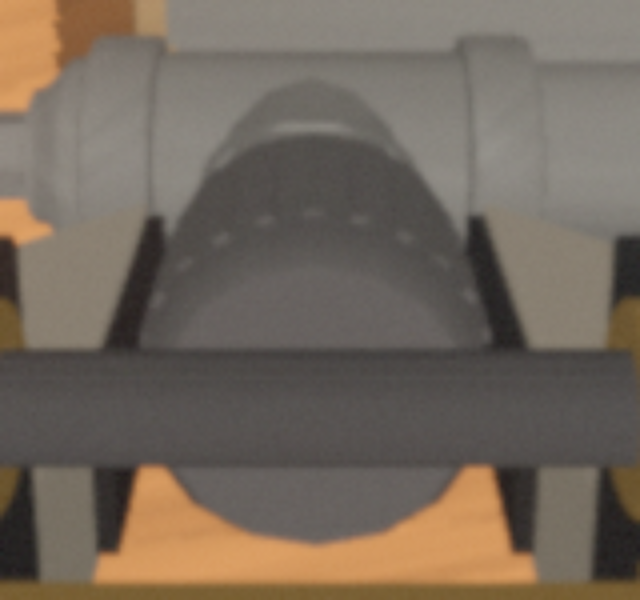

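View pics/s10.png

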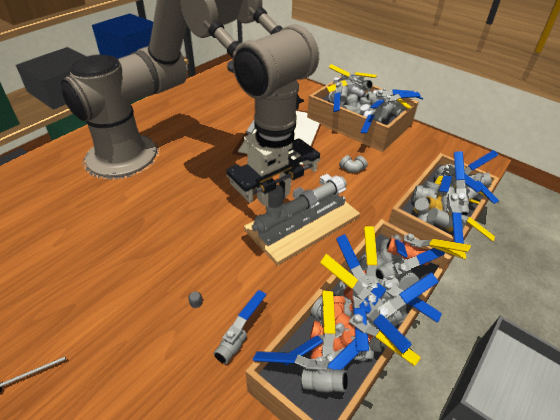

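The cap hasn't slipped in the fingers: its rim is at zoomed (308,132), same as before. It's seated on the collar with no gap, and the press is about 17 N. The small cap, valve and elbow haven't moved, so I'm handing in.

Run:
```python
from h import *
print(robot.hand_in());s=robot.observe();print(s["contact_force"],s["tool_pos"],s["opening"])
```

```text
the job is handed in; nothing more can be done
None
the job is handed in; nothing more can be done
```

Both parts are done and the job is handed in, at about 16.5 s on the robot's clock. No verdict is reported.

- **Clamp:** I swung the open clamp down with the closed fingers and pressed its thumb tab onto the solid stop. The last reading was about 18 N with the fingertips at 84.2 mm (84.5 mm expected when shut). Later pictures show it looking the same as the clamp that was already shut.
- **Cap:** I took the larger cap and pushed it down over the rubber ring onto the collar. The fingertips ended at 135.5 mm, which puts the mouth on the 130 mm collar. The wrist picture showed no gap and no slip in the fingers.
- **At hand-in:** the fingers still held the cap at 60 N grip, pressing down with about 17 N. The small cap, valve and elbow looked unmoved.

**Less certain:**
- **Click force:** no reading caught the 10–13 N peak; the highest was about 6 N on the way down. I take the click from the force dropping to near zero, then the hard stop at the expected height.
- **Side force:** about 5 N appeared as the cap went on. I nudged the tool 1–1.5 mm to ease it. About 7–8 N remained during the final press, much like when pressing the clamp tab, so I left it.

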